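# Make up the mustard jars

### The arm

A 6-joint arm with a two-finger parallel gripper is mounted at the origin on the work surface. World frame = base frame: x ahead of the robot, y to its left, z up, the work surface at z = 0. Lengths are in m, angles in rad, forces in N, time in s.
With the tool pointing down it reaches from about 0.275 to 0.875 m from the base axis. Payload 12.5 kg.
Tool frame: the origin (TCP) lies midway between the tips of the shut fingers; the grasp point (between the pads) lies 19 mm behind it; z points along the fingers, y is the line along which they close (so a half turn about z gives the same grasp; the last joint's range is limited). The gripper opens to 85 mm and grips with 20 to 120 N. Pads are 22 mm wide; open, the fingers measure 114 mm over their backs; the gripper's body (76 mm by 85 mm) begins 54 mm behind the grasp point. The pads swing forward as they close: fully open they stand 13 mm farther back than shut.
Start: joints at [1.245, 0.351, 1.652, -0, 1.139, -0.085], TCP at [0.131, 0.534, 0.231] pointing down, gripper open.
Joint ranges: [-2.75, 2.75], [-0.79, 2.1], [0.01, 2.65], [-1.57, 4.71], [0.07, 3.14], [-2.87, 2.87]. Speed limits (rad/s): [2.22, 2.22, 2.79, 3.14, 3.14, 3.14].

### API

Orientations are given as a unit quaternion [x, y, z, w].
In Python, from cell import r, get_image, inverse_kinematics, get_obs gives the robot as it stands (r), with the cameras as plain functions, the kinematics as plain functions and the readings as plain functions. Calls block until the motion is done:
- r.move_to(position, orientation): joint-space move of the TCP to a pose.
- r.move_linear(position, rot=None, vel=0.15): straight line of the TCP; rot=None keeps the orientation; vel is the mean speed in m/s.
- r.set_joints(angles): joint-space move.
- r.set_gripper(opening, squeeze=None): opening from 0.0 (shut) to 1.0 (fully open); squeeze is the grip in N (None keeps the last); returns when the fingers have stopped.
- r.sleep(seconds).
- inverse_kinematics(position, orientation): joint angles nearest the present ones, or None.
- get_obs(): the state.
- get_image(name): name is "side" or "top" or "wrist"; returns a dict with "pixels" (400x640x3 uint8, red, green, blue), "fx", "fy", "cx", "cy" (pixels), "D" ([k1, k2, p1, p2, k3] as OpenCV has them; the pictures are not rectified), "camera_from_world" (4x4, takes a point from world to camera coordinates); the wrist camera has in their place "mount" (4x4, takes a point from camera to tool coordinates, whose origin is the TCP and whose axes are the flange's). Camera axes: x right, y down, z forward; pixel columns grow to the right and rows downward; lengths in m; the calibration is good to about 2 mm. A picture is of the moment at which its call begins: read the wrist's pose just before it. There is no depth.
A pose or a line that the arm cannot do raises r.PlanningError and nothing moves.
- r.hand_in(): hands the job in; it is judged then, once.
The state is a dict: "t": time; "q": joint angles; "qvel": joint speeds; "effort": joint torques, N m; "tool_pos": TCP position; "ee_rot": TCP orientation; "contact_force": force on the tool from outside, world axes, zero at the start; "torque": the same for the moment, N m; "opening": opening from 0.0 (shut) to 1.0 (fully open); "finger_force": force on a finger pad.
Only numpy, scipy, OpenCV 4.12 (cv2) and the standard library are available. Lean on these libraries where they do the work, as an engineer would, in place of code of your own. Each camera call takes 0.05 s, during which the arm holds its last target. There are 200 camera calls.

### The job

The mustard jars for the fondue supper are back from the wash: make up every jar that stands on the table. Each gets a wooden spoon, stood in it bowl down, and a lid, turned so that the spoon's stem comes up through its notch and the lid lies flat and fully down on the rim. Keep the jars standing on the table, and leave the cup, the corks and other things about them where they are.

Things in the scene. Friction and masses are not known exactly. Their poses are not given: they have to be found in the camera images.
- jar0: One of up to four equal empty stoneware jars, dark brown with a lighter band, standing open; 66 mm across, 90 mm high, straight walls, mouth 56 mm across, inner floor 6 mm above its underside, 0.3 kg, loose. Origin: centre of the underside; z up along its axis. Jars that are not there read None.
- jar1: One of up to four equal empty stoneware jars, dark brown with a lighter band, standing open; 66 mm across, 90 mm high, straight walls, mouth 56 mm across, inner floor 6 mm above its underside, 0.3 kg, loose. Origin: centre of the underside; z up along its axis. Jars that are not there read None.
- jar2: One of up to four equal empty stoneware jars, dark brown with a lighter band, standing open; 66 mm across, 90 mm high, straight walls, mouth 56 mm across, inner floor 6 mm above its underside, 0.3 kg, loose. Origin: centre of the underside; z up along its axis. Jars that are not there read None.
- jar3: One of up to four equal empty stoneware jars, dark brown with a lighter band, standing open; 66 mm across, 90 mm high, straight walls, mouth 56 mm across, inner floor 6 mm above its underside, 0.3 kg, loose. Origin: centre of the underside; z up along its axis. Jars that are not there read None.
- spoon0: One of four equal beech spoons, 160 mm long, 25 g, lying on the table: round stem 10 mm thick, at the -x end an oval bowl 38 x 27 x 14 mm, at the +x end a 14 mm ball; lying, its axis is 7 mm up. Origin: on the axis, 80 mm from either end; x along the stem to the handle end, y across the bowl. The bowl is heavier: let go in a jar, bowl down, it leans 15 to 30 degrees, stem against the rim.
- spoon1: One of four equal beech spoons, 160 mm long, 25 g, lying on the table: round stem 10 mm thick, at the -x end an oval bowl 38 x 27 x 14 mm, at the +x end a 14 mm ball; lying, its axis is 7 mm up. Origin: on the axis, 80 mm from either end; x along the stem to the handle end, y across the bowl. The bowl is heavier: let go in a jar, bowl down, it leans 15 to 30 degrees, stem against the rim.
- spoon2: One of four equal beech spoons, 160 mm long, 25 g, lying on the table: round stem 10 mm thick, at the -x end an oval bowl 38 x 27 x 14 mm, at the +x end a 14 mm ball; lying, its axis is 7 mm up. Origin: on the axis, 80 mm from either end; x along the stem to the handle end, y across the bowl. The bowl is heavier: let go in a jar, bowl down, it leans 15 to 30 degrees, stem against the rim.
- spoon3: One of four equal beech spoons, 160 mm long, 25 g, lying on the table: round stem 10 mm thick, at the -x end an oval bowl 38 x 27 x 14 mm, at the +x end a 14 mm ball; lying, its axis is 7 mm up. Origin: on the axis, 80 mm from either end; x along the stem to the handle end, y across the bowl. The bowl is heavier: let go in a jar, bowl down, it leans 15 to 30 degrees, stem against the rim.
- lid0: One of four equal beech lids, 35 g, lying knob up: disc 68 mm across, 8 mm thick; plug under it 5 mm deep, 51 mm across (46 at its foot), enters the jar; round knob on top 18 mm across, 22 high. A notch 16 mm wide runs through disc and plug from the edge to 11 mm from the axis. Origin: on the axis, underside of the disc (90 mm above the jar's underside when shut); x to the notch, z up.
- lid0_notch (a point): Point in the notch of lid0, 22.5 mm from the lid's axis, half way up the disc: about where the spoon's stem passes when the jar is shut.
- lid1: One of four equal beech lids, 35 g, lying knob up: disc 68 mm across, 8 mm thick; plug under it 5 mm deep, 51 mm across (46 at its foot), enters the jar; round knob on top 18 mm across, 22 high. A notch 16 mm wide runs through disc and plug from the edge to 11 mm from the axis. Origin: on the axis, underside of the disc (90 mm above the jar's underside when shut); x to the notch, z up.
- lid1_notch (a point): Point in the notch of lid1, 22.5 mm from the lid's axis, half way up the disc: about where the spoon's stem passes when the jar is shut.
- lid2: One of four equal beech lids, 35 g, lying knob up: disc 68 mm across, 8 mm thick; plug under it 5 mm deep, 51 mm across (46 at its foot), enters the jar; round knob on top 18 mm across, 22 high. A notch 16 mm wide runs through disc and plug from the edge to 11 mm from the axis. Origin: on the axis, underside of the disc (90 mm above the jar's underside when shut); x to the notch, z up.
- lid2_notch (a point): Point in the notch of lid2, 22.5 mm from the lid's axis, half way up the disc: about where the spoon's stem passes when the jar is shut.
- lid3: One of four equal beech lids, 35 g, lying knob up: disc 68 mm across, 8 mm thick; plug under it 5 mm deep, 51 mm across (46 at its foot), enters the jar; round knob on top 18 mm across, 22 high. A notch 16 mm wide runs through disc and plug from the edge to 11 mm from the axis. Origin: on the axis, underside of the disc (90 mm above the jar's underside when shut); x to the notch, z up.
- lid3_notch (a point): Point in the notch of lid3, 22.5 mm from the lid's axis, half way up the disc: about where the spoon's stem passes when the jar is shut.
- cork_a: A wine cork standing on end, 23 mm across, 45 mm high: not part of the job. Origin: centre of its underside.
- cork_b: A second such standing cork: not part of the job. Origin: centre of its underside.
- mill: A dark wooden pepper mill, 155 mm high: not part of the job. Origin: centre of its underside.
- corkscrew: A waiter's corkscrew, 115 mm long, 24 mm high, lying: not part of the job. Origin: centre of its underside.
- espresso: A white coffee cup on a saucer: not part of the job. Origin: centre of its underside.
- tealight: An amber glass with a tea light, 68 mm across, 50 mm high: not part of the job. Origin: centre of its underside.

How it is judged:
At the end, for the whole second after the job is handed in: Every jar stands on the table (tilt < 7 deg), with a spoon bowl down in it (< 34 deg from vertical, middle < 30 mm off the jar axis) and a lid on: disc underside 86-94 mm above the jar's underside, < 6 mm off axis, < 4.6 deg tilt, notch point < 20 mm from the spoon's middle in plan. All at rest (angle between each of jar0, jar1, jar2, jar3's own z axis and vertical below 0.12 rad and height (world z) of each of jar0, jar1, jar2, jar3 below 0.01 m and linear speed of each of jar0, jar1, jar2, jar3 below 0.02 m/s and ((angle between spoon0's own x axis and vertical below 0.6 rad and horizontal distance between spoon0 and jar0 below 0.03 m and z of spoon0 in the frame of jar0 between 0.055 and 0.11 m and linear speed of spoon0 below 0.02 m/s) or (angle between spoon1's own x axis and vertical below 0.6 rad and horizontal distance between spoon1 and jar0 below 0.03 m and z of spoon1 in the frame of jar0 between 0.055 and 0.11 m and linear speed of spoon1 below 0.02 m/s) or (angle between spoon2's own x axis and vertical below 0.6 rad and horizontal distance between spoon2 and jar0 below 0.03 m and z of spoon2 in the frame of jar0 between 0.055 and 0.11 m and linear speed of spoon2 below 0.02 m/s) or (angle between spoon3's own x axis and vertical below 0.6 rad and horizontal distance between spoon3 and jar0 below 0.03 m and z of spoon3 in the frame of jar0 between 0.055 and 0.11 m and linear speed of spoon3 below 0.02 m/s)) and ((z of lid0 in the frame of jar0 between 0.086 and 0.094 m and horizontal distance between lid0 and jar0 below 0.006 m and angle between lid0's own z axis and vertical below 0.08 rad and linear speed of lid0 below 0.02 m/s and (horizontal distance between lid0_notch and spoon0 below 0.02 m or horizontal distance between lid0_notch and spoon1 below 0.02 m or horizontal distance between lid0_notch and spoon2 below 0.02 m or horizontal distance between lid0_notch and spoon3 below 0.02 m)) or (z of lid1 in the frame of jar0 between 0.086 and 0.094 m and horizontal distance between lid1 and jar0 below 0.006 m and angle between lid1's own z axis and vertical below 0.08 rad and linear speed of lid1 below 0.02 m/s and (horizontal distance between lid1_notch and spoon0 below 0.02 m or horizontal distance between lid1_notch and spoon1 below 0.02 m or horizontal distance between lid1_notch and spoon2 below 0.02 m or horizontal distance between lid1_notch and spoon3 below 0.02 m)) or (z of lid2 in the frame of jar0 between 0.086 and 0.094 m and horizontal distance between lid2 and jar0 below 0.006 m and angle between lid2's own z axis and vertical below 0.08 rad and linear speed of lid2 below 0.02 m/s and (horizontal distance between lid2_notch and spoon0 below 0.02 m or horizontal distance between lid2_notch and spoon1 below 0.02 m or horizontal distance between lid2_notch and spoon2 below 0.02 m or horizontal distance between lid2_notch and spoon3 below 0.02 m)) or (z of lid3 in the frame of jar0 between 0.086 and 0.094 m and horizontal distance between lid3 and jar0 below 0.006 m and angle between lid3's own z axis and vertical below 0.08 rad and linear speed of lid3 below 0.02 m/s and (horizontal distance between lid3_notch and spoon0 below 0.02 m or horizontal distance between lid3_notch and spoon1 below 0.02 m or horizontal distance between lid3_notch and spoon2 below 0.02 m or horizontal distance between lid3_notch and spoon3 below 0.02 m))) and ((angle between spoon0's own x axis and vertical below 0.6 rad and horizontal distance between spoon0 and jar1 below 0.03 m and z of spoon0 in the frame of jar1 between 0.055 and 0.11 m and linear speed of spoon0 below 0.02 m/s) or (angle between spoon1's own x axis and vertical below 0.6 rad and horizontal distance between spoon1 and jar1 below 0.03 m and z of spoon1 in the frame of jar1 between 0.055 and 0.11 m and linear speed of spoon1 below 0.02 m/s) or (angle between spoon2's own x axis and vertical below 0.6 rad and horizontal distance between spoon2 and jar1 below 0.03 m and z of spoon2 in the frame of jar1 between 0.055 and 0.11 m and linear speed of spoon2 below 0.02 m/s) or (angle between spoon3's own x axis and vertical below 0.6 rad and horizontal distance between spoon3 and jar1 below 0.03 m and z of spoon3 in the frame of jar1 between 0.055 and 0.11 m and linear speed of spoon3 below 0.02 m/s)) and ((z of lid0 in the frame of jar1 between 0.086 and 0.094 m and horizontal distance between lid0 and jar1 below 0.006 m and angle between lid0's own z axis and vertical below 0.08 rad and linear speed of lid0 below 0.02 m/s and (horizontal distance between lid0_notch and spoon0 below 0.02 m or horizontal distance between lid0_notch and spoon1 below 0.02 m or horizontal distance between lid0_notch and spoon2 below 0.02 m or horizontal distance between lid0_notch and spoon3 below 0.02 m)) or (z of lid1 in the frame of jar1 between 0.086 and 0.094 m and horizontal distance between lid1 and jar1 below 0.006 m and angle between lid1's own z axis and vertical below 0.08 rad and linear speed of lid1 below 0.02 m/s and (horizontal distance between lid1_notch and spoon0 below 0.02 m or horizontal distance between lid1_notch and spoon1 below 0.02 m or horizontal distance between lid1_notch and spoon2 below 0.02 m or horizontal distance between lid1_notch and spoon3 below 0.02 m)) or (z of lid2 in the frame of jar1 between 0.086 and 0.094 m and horizontal distance between lid2 and jar1 below 0.006 m and angle between lid2's own z axis and vertical below 0.08 rad and linear speed of lid2 below 0.02 m/s and (horizontal distance between lid2_notch and spoon0 below 0.02 m or horizontal distance between lid2_notch and spoon1 below 0.02 m or horizontal distance between lid2_notch and spoon2 below 0.02 m or horizontal distance between lid2_notch and spoon3 below 0.02 m)) or (z of lid3 in the frame of jar1 between 0.086 and 0.094 m and horizontal distance between lid3 and jar1 below 0.006 m and angle between lid3's own z axis and vertical below 0.08 rad and linear speed of lid3 below 0.02 m/s and (horizontal distance between lid3_notch and spoon0 below 0.02 m or horizontal distance between lid3_notch and spoon1 below 0.02 m or horizontal distance between lid3_notch and spoon2 below 0.02 m or horizontal distance between lid3_notch and spoon3 below 0.02 m))) and ((angle between spoon0's own x axis and vertical below 0.6 rad and horizontal distance between spoon0 and jar2 below 0.03 m and z of spoon0 in the frame of jar2 between 0.055 and 0.11 m and linear speed of spoon0 below 0.02 m/s) or (angle between spoon1's own x axis and vertical below 0.6 rad and horizontal distance between spoon1 and jar2 below 0.03 m and z of spoon1 in the frame of jar2 between 0.055 and 0.11 m and linear speed of spoon1 below 0.02 m/s) or (angle between spoon2's own x axis and vertical below 0.6 rad and horizontal distance between spoon2 and jar2 below 0.03 m and z of spoon2 in the frame of jar2 between 0.055 and 0.11 m and linear speed of spoon2 below 0.02 m/s) or (angle between spoon3's own x axis and vertical below 0.6 rad and horizontal distance between spoon3 and jar2 below 0.03 m and z of spoon3 in the frame of jar2 between 0.055 and 0.11 m and linear speed of spoon3 below 0.02 m/s)) and ((z of lid0 in the frame of jar2 between 0.086 and 0.094 m and horizontal distance between lid0 and jar2 below 0.006 m and angle between lid0's own z axis and vertical below 0.08 rad and linear speed of lid0 below 0.02 m/s and (horizontal distance between lid0_notch and spoon0 below 0.02 m or horizontal distance between lid0_notch and spoon1 below 0.02 m or horizontal distance between lid0_notch and spoon2 below 0.02 m or horizontal distance between lid0_notch and spoon3 below 0.02 m)) or (z of lid1 in the frame of jar2 between 0.086 and 0.094 m and horizontal distance between lid1 and jar2 below 0.006 m and angle between lid1's own z axis and vertical below 0.08 rad and linear speed of lid1 below 0.02 m/s and (horizontal distance between lid1_notch and spoon0 below 0.02 m or horizontal distance between lid1_notch and spoon1 below 0.02 m or horizontal distance between lid1_notch and spoon2 below 0.02 m or horizontal distance between lid1_notch and spoon3 below 0.02 m)) or (z of lid2 in the frame of jar2 between 0.086 and 0.094 m and horizontal distance between lid2 and jar2 below 0.006 m and angle between lid2's own z axis and vertical below 0.08 rad and linear speed of lid2 below 0.02 m/s and (horizontal distance between lid2_notch and spoon0 below 0.02 m or horizontal distance between lid2_notch and spoon1 below 0.02 m or horizontal distance between lid2_notch and spoon2 below 0.02 m or horizontal distance between lid2_notch and spoon3 below 0.02 m)) or (z of lid3 in the frame of jar2 between 0.086 and 0.094 m and horizontal distance between lid3 and jar2 below 0.006 m and angle between lid3's own z axis and vertical below 0.08 rad and linear speed of lid3 below 0.02 m/s and (horizontal distance between lid3_notch and spoon0 below 0.02 m or horizontal distance between lid3_notch and spoon1 below 0.02 m or horizontal distance between lid3_notch and spoon2 below 0.02 m or horizontal distance between lid3_notch and spoon3 below 0.02 m))) and ((angle between spoon0's own x axis and vertical below 0.6 rad and horizontal distance between spoon0 and jar3 below 0.03 m and z of spoon0 in the frame of jar3 between 0.055 and 0.11 m and linear speed of spoon0 below 0.02 m/s) or (angle between spoon1's own x axis and vertical below 0.6 rad and horizontal distance between spoon1 and jar3 below 0.03 m and z of spoon1 in the frame of jar3 between 0.055 and 0.11 m and linear speed of spoon1 below 0.02 m/s) or (angle between spoon2's own x axis and vertical below 0.6 rad and horizontal distance between spoon2 and jar3 below 0.03 m and z of spoon2 in the frame of jar3 between 0.055 and 0.11 m and linear speed of spoon2 below 0.02 m/s) or (angle between spoon3's own x axis and vertical below 0.6 rad and horizontal distance between spoon3 and jar3 below 0.03 m and z of spoon3 in the frame of jar3 between 0.055 and 0.11 m and linear speed of spoon3 below 0.02 m/s)) and ((z of lid0 in the frame of jar3 between 0.086 and 0.094 m and horizontal distance between lid0 and jar3 below 0.006 m and angle between lid0's own z axis and vertical below 0.08 rad and linear speed of lid0 below 0.02 m/s and (horizontal distance between lid0_notch and spoon0 below 0.02 m or horizontal distance between lid0_notch and spoon1 below 0.02 m or horizontal distance between lid0_notch and spoon2 below 0.02 m or horizontal distance between lid0_notch and spoon3 below 0.02 m)) or (z of lid1 in the frame of jar3 between 0.086 and 0.094 m and horizontal distance between lid1 and jar3 below 0.006 m and angle between lid1's own z axis and vertical below 0.08 rad and linear speed of lid1 below 0.02 m/s and (horizontal distance between lid1_notch and spoon0 below 0.02 m or horizontal distance between lid1_notch and spoon1 below 0.02 m or horizontal distance between lid1_notch and spoon2 below 0.02 m or horizontal distance between lid1_notch and spoon3 below 0.02 m)) or (z of lid2 in the frame of jar3 between 0.086 and 0.094 m and horizontal distance between lid2 and jar3 below 0.006 m and angle between lid2's own z axis and vertical below 0.08 rad and linear speed of lid2 below 0.02 m/s and (horizontal distance between lid2_notch and spoon0 below 0.02 m or horizontal distance between lid2_notch and spoon1 below 0.02 m or horizontal distance between lid2_notch and spoon2 below 0.02 m or horizontal distance between lid2_notch and spoon3 below 0.02 m)) or (z of lid3 in the frame of jar3 between 0.086 and 0.094 m and horizontal distance between lid3 and jar3 below 0.006 m and angle between lid3's own z axis and vertical below 0.08 rad and linear speed of lid3 below 0.02 m/s and (horizontal distance between lid3_notch and spoon0 below 0.02 m or horizontal distance between lid3_notch and spoon1 below 0.02 m or horizontal distance between lid3_notch and spoon2 below 0.02 m or horizontal distance between lid3_notch and spoon3 below 0.02 m)))); the robot touches nothing.
It fails at once if a jar is knocked over (angle between any of jar0, jar1, jar2, jar3's own z axis and vertical above 0.7 rad).
It fails at once if another thing on the table is shoved more than 4 cm or knocked over (distance of any of cork_a, cork_b, mill, corkscrew, espresso, tealight from where it was at the start of the episode above 0.04 m or angle between any of cork_a, cork_b, mill, corkscrew, espresso, tealight's own z axis and vertical above 0.6 rad).
Of jar0, jar1, jar2, jar3 only 3 to 4 are there at a start; the rules pass over those that are not, and their reading is None.
At some moment in a run one of spoon0, spoon1, spoon2, spoon3, lid0, lid1, lid2, lid3 may be knocked a few centimetres aside while the robot is not near it.
Once in a run the grip may slacken for a moment while it holds something.
It also fails if it takes over 210 s, if anything falls off the work surface, if the arm or the gripper's body presses on something with over 40 N, if the wrist force passes 120 N, or if a joint passes its speed limit or range.

## Working session

There is one attempt and no reset: what is moved stays moved. The work goes in short steps, each a Python script; the robot and the scene stay as the last script left them, time stands still between calls to the robot, and variables do not carry over. Pictures are saved under pics/ and viewed, at most 14 in all, crops included, and the job is handed in when it is done.

```bash
ls; mkdir -p pics; python3 - <<'E'
from cell import r, get_image, inverse_kinematics, get_obs
import cv2,numpy as np
o=get_obs();print({k:np.round(v,3).tolist() if not isinstance(v,float) else v for k,v in o.items()})
for n in("top","side","wrist"):
    d=get_image(n);cv2.imwrite(f"pics/{n}0.png",d["pixels"][...,::-1])
    print(n,{k:np.round(v,3).tolist() for k,v in d.items() if k!="pixels"})
E
```

```text
cell.py
pics
{'t': 0.0, 'q': [1.245, 0.351, 1.652, 0.0, 1.139, -0.085], 'qvel': [-0.001, -0.001, 0.001, 0.001, 0.001, -0.0], 'effort': [0.0, -50.611, -29.141, -0.0, 0.005, -0.0], 'tool_pos': [0.131, 0.534, 0.231], 'ee_rot': [0.12, 0.993, -0.001, -0.0], 'contact_force': [0.074, -0.576, -0.416], 'torque': [-0.014, -0.021, 0.006], 'finger_force': 0.0, 'opening': 0.9998657248456292}
top {'fx': 410.295, 'fy': 410.295, 'cx': 317.241, 'cy': 196.813, 'D': [-0.017, 0.0, 0.0, 0.0, 0.0], 'camera_from_world': [[-0.023, -1.0, 0.003, 0.029], [-0.998, 0.023, -0.055, 0.602], [0.055, -0.004, -0.998, 0.951], [0.0, 0.0, 0.0, 1.0]]}
side {'fx': 484.739, 'fy': 484.739, 'cx': 320.405, 'cy': 204.026, 'D': [-0.002, 0.0, 0.0, 0.0, 0.0], 'camera_from_world': [[-0.922, -0.387, 0.02, 0.554], [-0.306, 0.695, -0.651, 0.217], [0.238, -0.606, -0.759, 1.046], [0.0, 0.0, 0.0, 1.0]]}
wrist {'fx': 311.653, 'fy': 311.653, 'cx': 321.9, 'cy': 194.169, 'D': [-0.005, 0.0, 0.0, 0.0, 0.0], 'mount': [[-0.0, -0.962, -0.274, 0.069], [1.0, -0.0, 0.001, 0.001], [-0.001, -0.274, 0.962, -0.143], [0.0, 0.0, 0.0, 1.0]]}
```

View pics/top0.png

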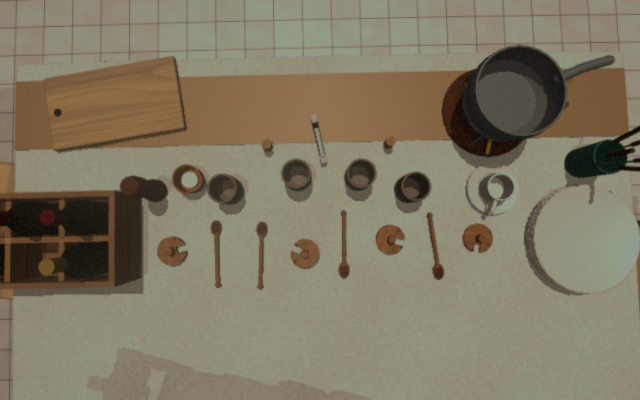

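View pics/side0.png

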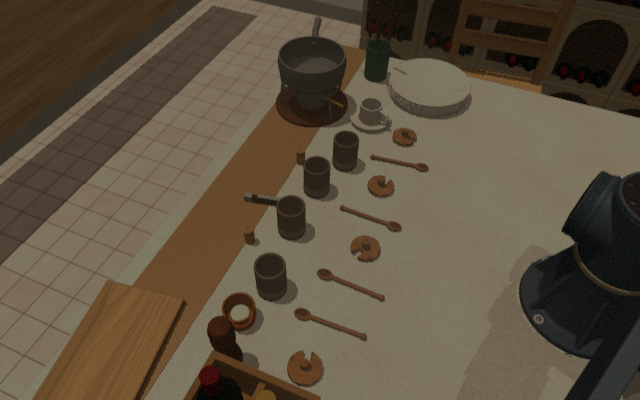

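Top view: jars at about (226,188), (296,175), (360,175), (412,188). Spoon bowls at (216,227), (262,228), (344,271), (437,271). Lids at (172,250), (305,253), (390,240), (478,237), with corks and other clutter beyond the jars. I'll take a wrist stereo pair next.

```bash
cat > h.py <<'E'
from cell import r, get_image, inverse_kinematics, get_obs
import cv2,numpy as np
from scipy.spatial.transform import Rotation as R
def shot(name,save=None):
    """image + K,D + world_from_camera"""
    o=get_obs();d=get_image(name)
    if name=="wrist":
        T=np.eye(4);T[:3,:3]=R.from_quat(o["ee_rot"]).as_matrix();T[:3,3]=o["tool_pos"];T=T@np.array(d["mount"])
    else: T=np.linalg.inv(d["camera_from_world"])
    K=np.array([[d["fx"],0,d["cx"]],[0,d["fy"],d["cy"]],[0,0,1.]])
    s=dict(im=d["pixels"],K=K,D=np.array(d["D"]),T=T)
    if save: cv2.imwrite(f"pics/{save}.png",s["im"][...,::-1]);np.save(f"pics/{save}.npy",s,allow_pickle=True)
    return s
def load(n): return np.load(f"pics/{n}.npy",allow_pickle=True).item()
def ray(s,px):
    p=cv2.undistortPoints(np.float64(px).reshape(-1,1,2),s["K"],s["D"]).reshape(-1,2)
    d=np.c_[p,np.ones(len(p))]@s["T"][:3,:3].T
    return s["T"][:3,3],d/np.linalg.norm(d,axis=1,keepdims=True)
def onplane(s,px,z):
    c,d=ray(s,px);return c+d*((z-c[2])/d[:,2:])
def proj(s,P):
    W=np.linalg.inv(s["T"]);rv,_=cv2.Rodrigues(W[:3,:3])
    return cv2.projectPoints(np.float64(P).reshape(-1,1,3),rv,W[:3,3],s["K"],s["D"])[0].reshape(-1,2)
def tri(s1,p1,s2,p2):
    """midpoint of two rays, and the gap between them"""
    c1,d1=ray(s1,[p1]);c2,d2=ray(s2,[p2]);d1,d2=d1[0],d2[0]
    k=np.linalg.lstsq(np.c_[d1,-d2],c2-c1,rcond=None)[0]
    a,b=c1+k[0]*d1,c2+k[1]*d2
    return (a+b)/2,np.linalg.norm(a-b)
DOWN=[0,1,0,0]
E
python3 - <<'E'
from h import *
r.move_to([0.49,0.12,0.30],DOWN);shot("wrist","wA")
r.move_to([0.49,-0.10,0.30],DOWN);shot("wrist","wB")
o=get_obs();print(o["t"],o["q"],o["tool_pos"])
E
```

```text
3.125 [-2.92059381e-01  1.92667256e-01  1.68758303e+00  3.47557180e-04
  1.26144147e+00 -1.86419181e+00] [ 0.49022008 -0.09874028  0.29998977]
```

View pics/wA.png

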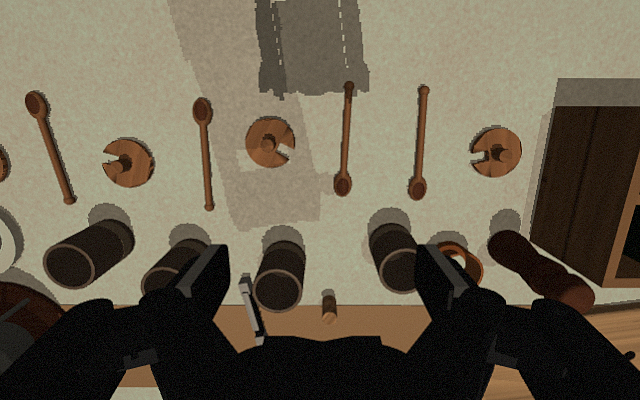

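View pics/wB.png

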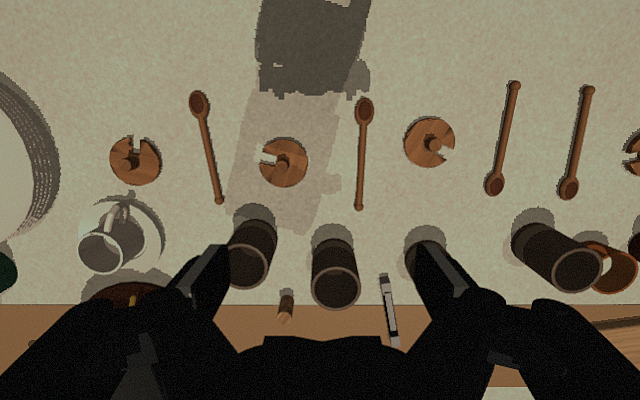

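The wrist pair shows all four spoons and lids clearly. The jar rims appear as lighter rings, for example wA (280,290) and wB (335,288). Next step is to segment them.

```bash
cat >> h.py <<'E'
def wood(s):
    hsv=cv2.cvtColor(s["im"],cv2.COLOR_RGB2HSV)
    m=cv2.inRange(hsv,(3,95,45),(16,255,255))
    return cv2.morphologyEx(m,cv2.MORPH_CLOSE,np.ones((3,3),np.uint8))
def things(s):
    """wooden things -> spoons [(bowl end, handle end, plane points)], lids [(centre xy, notch angle, contour px)]"""
    sp,li=[],[]
    for c in cv2.findContours(wood(s),cv2.RETR_EXTERNAL,cv2.CHAIN_APPROX_NONE)[0]:
        if cv2.contourArea(c)<300: continue
        x,y,w,h=cv2.boundingRect(c)
        if x<2 or y<2 or x+w>638 or y+h>398: continue
        P=onplane(s,c.reshape(-1,2),0.007)[:,:2]
        m=np.float32(P*1000)
        (_, (w,h),_)=cv2.minAreaRect(m)
        L,W=max(w,h),min(w,h)
        if 145<L<185 and W<45:
            u=np.linalg.svd(P-P.mean(0),full_matrices=0)[2][0];t=(P-P.mean(0))@u
            n=np.array([-u[1],u[0]]);q=(P-P.mean(0))@n
            lo,hi=t.min(),t.max();wl=np.ptp(q[t<lo+.045]);wh=np.ptp(q[t>hi-.045])
            if wh>wl: u,t,n,q=-u,-t,-n,-q
            lo,hi=t.min(),t.max()
            # stem axis from its two edges
            st=(t>lo+.055)&(t<hi-.02)
            k=np.polyfit(t[st&(q>np.median(q[st]))],q[st&(q>np.median(q[st]))],1);k2=np.polyfit(t[st&(q<=np.median(q[st]))],q[st&(q<=np.median(q[st]))],1)
            f=lambda v:P.mean(0)+u*v+n*np.polyval((k+k2)/2,v)
            sp.append(dict(b=f(lo),h=f(hi),L=hi-lo,c=c))
        elif 58<L<85 and W>52:
            Q=np.float32(onplane(s,c.reshape(-1,2),0.013)[:,:2]*1000)
            i=cv2.convexHull(Q.reshape(-1,1,2))
            (cx,cy),rad=cv2.minEnclosingCircle(i)
            d=np.linalg.norm(Q-[cx,cy],axis=1);ins=d<rad*.8
            if ins.sum()<3: continue
            v=(Q[ins]-[cx,cy]).mean(0)
            li.append(dict(c=np.array([cx,cy])/1000,r=rad,a=np.arctan2(v[1],v[0]),dmin=d.min(),px=c,n=int(ins.sum())))
    return sp,li
E
python3 - <<'E'
from h import *
np.set_printoptions(precision=4,suppress=True)
r_=[]
for n in("wA","wB"):
    s=load(n);sp,li=things(s);print(n)
    for a in sp: print("sp",a["b"],a["h"],round(a["L"],4))
    for a in li: print("lid",a["c"],round(a["r"],1),round(a["a"],2),round(a["dmin"],1),a["n"])
s=load("wA")
for p in [(258,300),(262,303),(280,312),(280,290),(280,270),(255,290),(280,255),(302,290),(280,309),(280,311)]: print(p,s["im"][p[1],p[0]])
E
```

```text
wA
sp [ 0.4113 -0.0408] [ 0.5697 -0.0448] 0.1584
sp [ 0.4021 -0.2666] [ 0.5603 -0.249 ] 0.1592
sp [0.5541 0.2598] [0.396  0.2566] 0.1581
sp [0.548  0.1494] [0.3898 0.1571] 0.1584
lid [ 0.4983 -0.1506] 36.1 -1.95 12.0 27
lid [0.4848 0.3617] 35.9 -1.38 14.0 29
lid [0.4705 0.0497] 34.4 1.15 10.8 28
wB
sp [ 0.4117 -0.0412] [ 0.57   -0.0446] 0.1584
sp [ 0.4026 -0.2668] [ 0.5605 -0.2481] 0.159
sp [0.5531 0.2607] [0.396  0.2579] 0.1571
sp [0.5471 0.1496] [0.3899 0.1587] 0.1574
lid [ 0.4993 -0.1522] 34.5 -1.92 10.2 30
lid [ 0.4963 -0.3591] 36.0 2.92 11.7 28
lid [0.4699 0.0488] 34.7 1.06 16.0 22
(258, 300) [62 47 35]
(262, 303) [23 13  8]
(280, 312) [88 71 54]
(280, 290) [36 27 21]
(280, 270) [105  84  68]
(255, 290) [59 46 39]
(280, 255) [29 22 19]
(302, 290) [112 104  85]
(280, 309) [24 20 16]
(280, 311) [94 74 58]
```

```bash
python3 - <<'E'
from h import *
np.set_printoptions(precision=4,suppress=True)
s=load("wA");
ap=onplane(s,[(280,288),(398,270),(85,262),(172,280)],0.09)[:,:2];print(ap)
ims=[]
ys=sorted(ap[:,1])[::-1]
for i,(x,y) in enumerate(ap[np.argsort(-ap[:,1])]):
    try: r.move_to([x+.069,y,.25],DOWN)
    except r.PlanningError as e: print(i,e);continue
    q=shot("wrist",f"j{i}");ims.append(q["im"][0:240,160:480])
print(get_obs()["t"])
m=np.vstack([np.hstack(ims[:2]),np.hstack(ims[2:4])]);cv2.imwrite("pics/mj.png",m[...,::-1])
E
```

```text
[[ 0.6474  0.0674]
 [ 0.6215  0.2179]
 [ 0.6105 -0.177 ]
 [ 0.6359 -0.0705]]
6.525
```

View pics/mj.png

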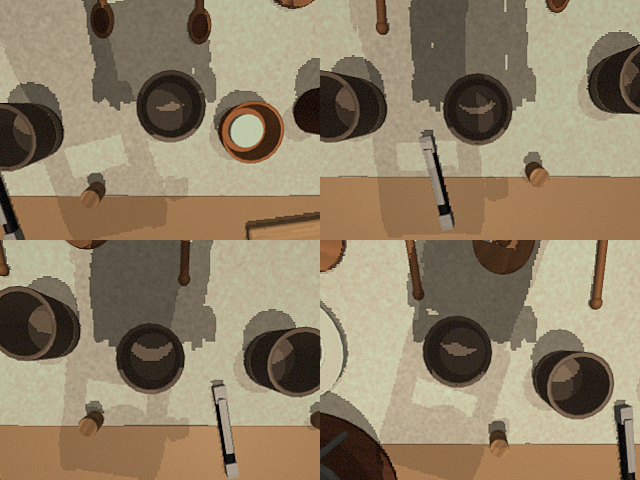

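Each jar is a clean circle of about 34 px radius at the camera nadir (montage centres (171,106), (478,109), (151,358), (458,352)). I'll write the jar finder and a better lid notch finder, and test them on the saved shots. A low second view of jar 0 will give the rim height.

```bash
cat >> h.py <<'E'
def view(xy,z=.25,dy=0,save=None):
    """wrist camera straight above xy (+dy)"""
    r.move_to([xy[0]+.069,xy[1]+dy,z],DOWN);return shot("wrist",save)
def jarfind(s,xy,z=.09):
    """rim circle near xy: outer edge of the dark disc; returns centre px, radius px, centre xy on plane z"""
    e=proj(s,[[*xy,z]])[0];cam=s["T"][2,3];rad=s["K"][0,0]*.033/(cam-z)
    g=cv2.GaussianBlur(cv2.cvtColor(s["im"],cv2.COLOR_RGB2GRAY),(3,3),0)
    c=cv2.HoughCircles(g,cv2.HOUGH_GRADIENT_ALT,1,10,param1=100,param2=.5,minRadius=int(rad*.88),maxRadius=int(rad*1.15))
    if c is None: return None
    c=c.reshape(-1,3);k=c[np.argmin(np.hypot(*(c[:,:2]-e).T)+2*abs(c[:,2]-rad))]
    return k[:2],k[2],onplane(s,[k[:2]],z)[0][:2],rad
def lidfind(l):
    """notch direction from the gap in the outer edge; l from things()"""
    Q=l["Q"];c=l["c"]*1000
    for _ in range(3):
        o=Q[np.hypot(*(Q-c).T)>31]
        A=np.c_[2*o,np.ones(len(o))];x=np.linalg.lstsq(A,(o**2).sum(1),rcond=None)[0];c=x[:2]
    a=np.sort(np.arctan2(*(o-c).T[::-1]));g=np.diff(np.r_[a,a[0]+2*np.pi]);i=g.argmax()
    return c/1000,a[i]+g[i]/2,g[i],np.sqrt(x[2]+c@c)
E
sed -i 's/li.append(dict(/li.append(dict(Q=Q,/' h.py
python3 - <<'E'
from h import *
np.set_printoptions(precision=4,suppress=True)
ap=[[.6215,.2179],[.6474,.0674],[.6359,-.0705],[.6105,-.177]]
for i in range(4): print(i,jarfind(load(f"j{i}"),ap[i]))
for i,j in((1,0),(1,2),(2,1),(2,3),(3,2)):print("in j",i,"jar",j,jarfind(load(f"j{i}"),ap[j]))
s=view(ap[0],.13,save="jl");print("low",jarfind(s,ap[0]),s["T"][2,3],load("j0")["T"][2,3])
s=view([.485,.362],.2,save="l0")
for l in things(s)[1]:print(l["c"],l["r"],l["a"],lidfind(l))
s=load("wB")
for l in things(s)[1]:print(l["c"],l["r"],l["a"],lidfind(l))
E
```

```text
0 (array([331., 107.], dtype=float32), np.float32(33.34802), array([0.6233, 0.2261]), np.float64(33.83662925547006))
1 (array([318., 111.], dtype=float32), np.float32(33.064514), array([0.6527, 0.0637]), np.float64(33.86111953430177))
2 (array([311., 119.], dtype=float32), np.float32(33.354828), array([ 0.6485, -0.0796]), np.float64(33.890006473247915))
3 (array([297., 113.], dtype=float32), np.float32(33.005), array([ 0.6177, -0.1992]), np.float64(33.899857618920535))
in j 1 jar 0 (array([498.,  75.], dtype=float32), np.float32(33.97118), array([0.621 , 0.2287]), np.float64(33.86111953430177))
in j 1 jar 2 (array([165., 106.], dtype=float32), np.float32(33.39959), array([ 0.6478, -0.0799]), np.float64(33.86111953430177))
in j 2 jar 1 (array([462., 122.], dtype=float32), np.float32(33.43462), array([0.6512, 0.064 ]), np.float64(33.890006473247915))
in j 2 jar 3 (array([205.,  89.], dtype=float32), np.float32(33.869354), array([ 0.6215, -0.1773]), np.float64(33.890006473247915))
in j 3 jar 2 (array([419., 144.], dtype=float32), np.float32(32.601307), array([ 0.6468, -0.0817]), np.floa
[... 184 characters left out ...]
0.484  0.3633] 33.908050537109375 -1.3201767631483288 (array([0.4839, 0.3633]), np.float64(-1.3263665691859585), np.float64(0.5109958576136997), np.float64(33.29526635671959))
[ 0.4993 -0.1522] 34.4794921875 -1.9195370970163343 (array([ 0.499 , -0.1524]), np.float64(-1.8554670358561598), np.float64(0.5518944973622277), np.float64(33.4886157768924))
[ 0.4963 -0.3591] 36.02019500732422 2.91725026656261 (array([ 0.4965, -0.3595]), np.float64(2.918884458257622), np.float64(0.43168639199377346), np.float64(34.28517652576228))
[0.4699 0.0488] 34.70672607421875 1.0591679424577791 (array([0.4706, 0.0488]), np.float64(1.0853160476593298), np.float64(0.5169904987761996), np.float64(33.58732618336715))
```

```bash
cat >> h.py <<'E'
def quat(x,z):
    x,z=np.array(x,float),np.array(z,float);return R.from_matrix(np.c_[x,np.cross(z,x),z]).as_quat()
TH=np.radians(24);GR=.120;DEP=.004
def inpose(jar,s,tip,psi):
    """TCP pose holding a spoon leaning outward by TH in jar, tip height tip; s: tool x = s*handle"""
    e=np.array([np.cos(psi),np.sin(psi),0]);zt=e*np.cos(TH)-[0,0,np.sin(TH)];h=e*np.sin(TH)+[0,0,np.cos(TH)]
    u=.019-(.090-.008)*np.tan(TH)              # tip offset so that the stem passes the rim at 19 mm
    return np.r_[jar,0]+e*u+[0,0,tip]+h*GR+zt*DEP,quat(s*h,zt)
def choose(poses):
    for s in(1,-1):
        if all(inverse_kinematics(*p) is not None for p in poses(s)): return s
def grip():
    o=get_obs();return round(o["opening"]*85,1),round(o["finger_force"],1)
def spoonpick(sp,jar,psi):
    d=(sp["h"]-sp["b"]);d/=np.hypot(*d);g=sp["b"]+(GR-(.16-sp["L"])/2)*d
    f=lambda s:[([*g,.003],quat([*(s*d),0],[0,0,-1])),([*g,.28],quat([*(s*d),0],[0,0,-1])),inpose(jar,s,.13,psi),inpose(jar,s,.009,psi)]
    s=choose(f);print("s",s)
    if s is None: return None
    q=f(s)[0][1]
    r.set_gripper(.45,40);r.move_to([*g,.09],q);r.move_linear([*g,.003],vel=.12);r.set_gripper(0,60)
    r.move_linear([*g,.28],vel=.3);print("grip",grip());return s
def spoonput(jar,s,psi):
    p,q=inpose(jar,s,.14,psi);r.move_to(p,q);print("held",grip())
    p2,_=inpose(jar,s,.009,psi);r.move_linear(p2,vel=.12)
    o=get_obs();print("F",np.round(o["contact_force"],1),grip())
def spoonrelease(s,psi):
    r.set_gripper(.35,40);r.sleep(.4);o=get_obs();z=R.from_quat(o["ee_rot"]).as_matrix()[:,2]
    p=np.array(o["tool_pos"])-z*.09;r.move_linear(p,vel=.2);r.move_linear(p+[0,0,.1],vel=.3)
E
python3 - <<'E'
from h import *
np.set_printoptions(precision=4,suppress=True)
A,B=load("wA"),load("wB")
pa=[proj(A,[[*a["b"],.007],[*a["h"],.007]]) for a in things(A)[0]];pb=[proj(B,[[*a["b"],.007],[*a["h"],.007]]) for a in things(B)[0]]
print("spoon heights",[[np.round(tri(A,x[k],B,y[k])[0][2]*1000,1) for k in(0,1)] for x,y in zip(pa,pb)])
la,lb=[sorted([(l["c"][1],*lidfind(l)[0]) for l in things(S)[1]]) for S in(A,B)]
for a,b in((la[0],lb[1]),(la[1],lb[2])): print("lid top z",tri(A,proj(A,[[a[1],a[2],.013]])[0],B,proj(B,[[b[1],b[2],.013]])[0])[0])
jar=np.array([.6221,.2249]);psi=np.arctan2(jar[1],jar[0])
s=view([.475,.25],.25);sp=min(things(s)[0],key=lambda a:np.hypot(*((a["b"]+a["h"])/2-[.475,.25])));print(sp["b"],sp["h"],sp["L"])
k=spoonpick(sp,jar,psi)
if k: spoonput(jar,k,psi)
shot("side","s1");w=shot("wrist","w1")
i=load("s1")["im"][150:350,180:400];cv2.imwrite("pics/v1.png",np.hstack([cv2.resize(i,(440,400)),w["im"][::1,140:500]])[...,::-1]);print(get_obs()["t"])
E
```

```text
spoon heights [[np.float64(6.0), np.float64(7.5)], [np.float64(6.4), np.float64(8.8)], [np.float64(9.2), np.float64(9.6)], [np.float64(7.5), np.float64(10.2)]]
lid top z [ 0.4993 -0.1528  0.0102]
lid top z [0.4707 0.0493 0.0115]
[0.553  0.2593] [0.3953 0.2567] 0.15769669872480035
s 1
grip (6.9, 58.7)
held (6.9, 58.8)
F [ 0.7 -0.6 -0.4] (6.8, 58.8)
17.0667
```

View pics/v1.png

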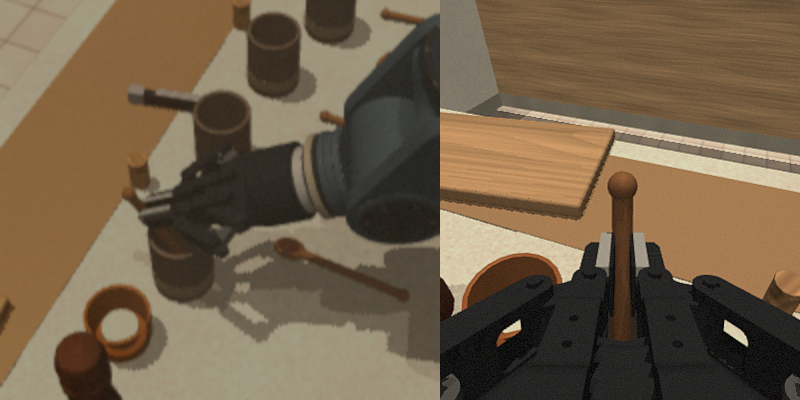

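The spoon is held with its bowl in jar 0. The stem comes up through the fingers and the ball is at (622,185), leaning outward. I'll release it and measure the stem.

```bash
cat >> h.py <<'E'
def stempts(s,jar):
    """axis pixels (undistorted dir via two ends) of the stem standing over jar"""
    m=wood(s);e=proj(s,[[*jar,.09]])[0];best=None
    for c in cv2.findContours(m,cv2.RETR_EXTERNAL,cv2.CHAIN_APPROX_NONE)[0]:
        if cv2.contourArea(c)<60: continue
        d=np.hypot(*(c.reshape(-1,2)-e).T).min()
        (_,(w,h),_)=cv2.minAreaRect(c)
        if max(w,h)<2*min(w,h) or d>40: continue
        if best is None or d<best[0]: best=(d,c)
    if best is None: return None
    k=np.zeros_like(m);cv2.drawContours(k,[best[1]],-1,255,-1);P=np.argwhere((k>0))[:,::-1].astype(float)
    u=np.linalg.svd(P-P.mean(0),full_matrices=0)[2][0];t=(P-P.mean(0))@u
    return P.mean(0)+u*t.min(),P.mean(0)+u*t.max()
def stem(jar,d=.04):
    """two views either side: spoon axis as intersection of the two planes; returns jar centre, point at z .094, lean, azimuth"""
    N,C,J,S=[],[],[],[]
    psi=np.arctan2(jar[1],jar[0]);v=np.array([-np.sin(psi),np.cos(psi)])*d
    for k in(-1,1):
        s=view(jar+k*v,.25,save=f"st{k}");S.append(s);e=stempts(s,jar)
        j=jarfind(s,jar);J.append(None if j is None else j[2])
        if e is None: print("no stem",k);return None
        c,dr=ray(s,e);n=np.cross(*dr);N.append(n/np.linalg.norm(n));C.append(c)
    dd=np.cross(*N);dd/=np.linalg.norm(dd);dd*=np.sign(dd[2])
    p=np.linalg.solve([*N,[0,0,1.]],[N[0]@C[0],N[1]@C[1],.094])
    print("stem at .094",p[:2],"lean",round(np.degrees(np.arccos(dd[2])),1),"dir",round(np.arctan2(dd[1],dd[0]),2),"jars",*J)
    return p[:2],dd
E
python3 - <<'E'
from h import *
np.set_printoptions(precision=4,suppress=True)
jar=np.array([.6221,.2249]);psi=np.arctan2(jar[1],jar[0])
spoonrelease(1,psi);stem(jar)
s=view(jar,.25,save="c0");print(jarfind(s,jar))
cv2.imwrite("pics/v2.png",np.hstack([load(f"st{k}")["im"][:260,200:440] for k in(-1,1)]+[s["im"][:260,200:440]])[...,::-1]);print(get_obs()["t"])
E
```

```text
no stem 1
(array([325., 103.], dtype=float32), np.float32(33.16303), array([0.6209, 0.2262]), np.float64(33.90801399024114))
22.2083
```

View pics/v2.png

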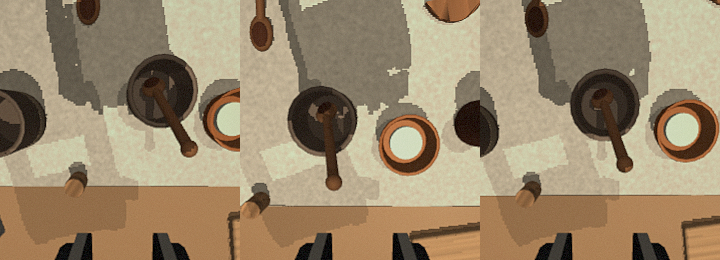

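The spoon stands in jar 0, leaning outward (ball at about (334,183) in the middle tile). The stem mask needs tuning.

```bash
python3 - <<'E'
from h import *
for k,pts in((1,[(288,115),(290,130),(292,150),(293,165),(294,183),(290,180),(270,100),(300,90),(292,200)]),(-1,[(352,90),(365,110),(375,130),(388,148)])):
    s=load(f"st{k}");h=cv2.cvtColor(s["im"],cv2.COLOR_RGB2HSV);print(k,[(p,h[p[1],p[0]].tolist()) for p in pts])
E
```

```text
1 [((288, 115), [14, 169, 59]), ((290, 130), [11, 146, 56]), ((292, 150), [12, 147, 64]), ((293, 165), [14, 167, 64]), ((294, 183), [12, 153, 123]), ((290, 180), [12, 151, 110]), ((270, 100), [17, 92, 39]), ((300, 90), [17, 57, 139]), ((292, 200), [18, 59, 200])]
-1 [((352, 90), [12, 149, 70]), ((365, 110), [9, 133, 67]), ((375, 130), [15, 151, 59]), ((388, 148), [11, 146, 84])]
```

```bash
cat >> h.py <<'E'
def stempts(s,jar):
    hsv=cv2.cvtColor(cv2.medianBlur(s["im"],3),cv2.COLOR_RGB2HSV)
    m=cv2.morphologyEx(cv2.inRange(hsv,(3,118,35),(18,255,255)),cv2.MORPH_CLOSE,np.ones((5,5),np.uint8))
    e=proj(s,[[*jar,.09]])[0]
    n,L,st,_=cv2.connectedComponentsWithStats(m);best=None
    for i in range(1,n):
        if st[i,4]<150: continue
        P=np.argwhere(L==i)[:,::-1].astype(float);d=np.hypot(*(P-e).T)
        if d.min()>25: continue
        if best is None or len(P)>len(best): best=P
    if best is None: return None
    P=best
    for _ in range(3):
        c=P.mean(0);u=np.linalg.svd(P-c,full_matrices=0)[2][0];u*=np.sign(u@(c-e)) or 1
        t=(best-c)@u;q=abs((best-c)@[-u[1],u[0]]);P=best[(t>t.max()-.7*np.ptp(t))&(q<9)]
    t=(P-c)@u;s["pix"]=P
    return c+u*t.min(),c+u*t.max()
E
python3 - <<'E'
from h import *
np.set_printoptions(precision=4,suppress=True)
jar=np.array([.6209,.2260])
N,C=[],[]
for k in("st-1","st1","c0"):
    s=load(k);e=stempts(s,jar);print(k,e,len(s["pix"]));c,d=ray(s,e);n=np.cross(*d);N.append(n/np.linalg.norm(n));C.append(c)
for a,b in((0,1),(0,2),(1,2)):
    dd=np.cross(N[a],N[b]);dd/=np.linalg.norm(dd);dd*=np.sign(dd[2])
    p=np.linalg.solve([N[a],N[b],[0,0,1.]],[N[a]@C[a],N[b]@C[b],.094]);v=p[:2]-jar
    print(p,np.hypot(*v),np.arctan2(v[1],v[0]),"lean",np.degrees(np.arccos(dd[2])),np.arctan2(dd[1],dd[0]))
for k in("st-1","st1"): print(jarfind(load(k),jar)[2])
E
```

```text
st-1 (array([361.6125, 101.3797]), array([392.7002, 155.1733])) 729
st1 (array([287.5039, 128.3877]), array([294.2601, 189.3039])) 688
c0 (array([326.9662, 114.3067]), array([346.9624, 171.0133])) 684
[0.6454 0.2334 0.094 ] 0.02556260620846799 0.2941045711739269 lean 25.08210186250203 0.32826529122298753
[0.6446 0.2329 0.094 ] 0.024687317513644485 0.28415431255399326 lean 25.872130284222113 0.3367601419016536
[0.6461 0.2335 0.094 ] 0.026299909946678843 0.28813935068661123 lean 24.422570084430156 0.33592348087185003
[0.6218 0.2254]
[0.6205 0.2276]
```

Stem pose in jar 0 is consistent across the three pairs: radius 25 mm, azimuth 0.29, lean 25°. Now the lid.

```bash
cat >> h.py <<'E'
def lidlook(xy,z=.2):
    s=view(xy,z);L=[lidfind(l)+(l["c"],) for l in things(s)[1]]
    L=min(L,key=lambda l:np.hypot(*(l[0]-xy)));print("lid",L[0],"notch",round(L[1],3),"r",round(L[3],1));return L[0],L[1]
def lidput(c,a,jar,az,ztop=.101):
    f=lambda s,p,b,z:([*p,z],quat([s*np.cos(b),s*np.sin(b),0],[0,0,-1]))
    s=choose(lambda s:[f(s,c,a,.016),f(s,c,a,.2),f(s,jar,az,.25),f(s,jar,az,ztop)]);print("s",s)
    if s is None: return False
    r.set_gripper(.5,40);r.move_to(*f(s,c,a,.07));r.move_linear([*c,.016],vel=.1);r.set_gripper(0,60)
    r.move_linear([*c,.22],vel=.3);print("grip",grip())
    r.move_to(*f(s,jar,az,.22));print("held",grip())
    if grip()[0]<10: return False
    r.move_linear([*jar,ztop+.03],vel=.15)
    z=ztop+.03
    while z>ztop-.002:
        z-=.003;r.move_linear([*jar,z],vel=.04);F=get_obs()["contact_force"]
        if np.abs(F[2])>8: break
    print("stop z",round(z,4),"F",np.round(F,1),grip())
    return True
def lidrelease(jar):
    r.set_gripper(.4,40);r.move_linear([*jar,.24],vel=.2)
E
python3 - <<'E'
from h import *
np.set_printoptions(precision=4,suppress=True)
jar=np.array([.6211,.2260])
c,a=lidlook(np.array([.484,.363]))
if lidput(c,a,jar,.29): lidrelease(jar)
s=view(jar,.25,save="c0l");print(get_obs()["t"])
t=shot("side","s2")
cv2.imwrite("pics/v3.png",np.hstack([cv2.resize(s["im"][:220,220:440],(440,440)),cv2.resize(t["im"][200:340,200:310],(346,440))])[...,::-1])
E
```

```text
lid [0.484  0.3632] notch -1.337 r 33.3
s 1
grip (15.4, 58.5)
held (15.3, 58.5)
stop z 0.098 F [-8.1 -2.7 28.7] (15.0, 61.7)
37.575
```

View pics/v3.png

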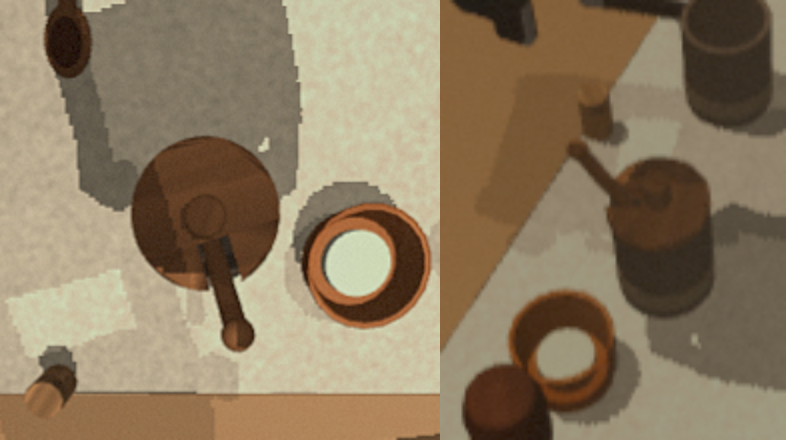

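Jar 0 is done: the lid lies flat, the stem comes up through the notch, and the knob is at (204,215). I'll automate the sequence for jar 1, with guards.

```bash
cat >> h.py <<'E'
def spoonlook(xy):
    L=things(view(xy))[0]
    if not L: return None
    sp=min(L,key=lambda a:np.hypot(*((a["b"]+a["h"])/2-xy)));print("spoon",sp["b"],sp["h"]);return sp
def dospoon(jar,sxy):
    jar=jarfind(view(jar),jar)[2];jar=jarfind(view(jar),jar)[2];psi=np.arctan2(jar[1],jar[0]);print("jar",jar)
    sp=spoonlook(np.array(sxy))
    if sp is None: print("NO SPOON");return
    s=spoonpick(sp,jar,psi)
    if s is None or grip()[0]<4: print("BAD");return
    spoonput(jar,s,psi)
    if grip()[0]<4: print("LOST")
    spoonrelease(s,psi);return jar
def dojar(jar,sxy,lxy):
    jar=dospoon(np.array(jar),sxy)
    if jar is None: return
    return dolid(jar,lxy)
def dolid(jar,lxy):
    st=stem(jar)
    if st is None: return
    js=[jarfind(load(f"st{k}"),jar) for k in(-1,1)];js=[j[2] for j in js if j is not None]
    if len(js)<2 or np.hypot(*(js[0]-js[1]))>.006: jar=jarfind(view(jar),jar)[2]
    else: jar=np.mean(js,0)
    v=st[0]-jar;az=np.arctan2(v[1],v[0]);print("jar",jar,"r",round(np.hypot(*v),4),"az",round(az,3))
    if not .016<np.hypot(*v)<.031: print("ODD STEM");return
    c,a=lidlook(np.array(lxy))
    if lidput(c,a,jar,az): lidrelease(jar)
    else: print("LID FAIL")
    return jar
E
python3 - <<'E'
from h import *
np.set_printoptions(precision=4,suppress=True)
j=dojar([.652,.064],[.469,.154],[.4706,.049])
if j is None: j=np.array([.652,.064])
s=view(j,.25,save="c1l");print(get_obs()["t"])
t=shot("side","s3")
cv2.imwrite("pics/v4.png",np.hstack([cv2.resize(s["im"][:220,220:440],(440,440)),cv2.resize(t["im"][180:300,240:360],(440,440))])[...,::-1])
E
```

```text
jar [0.6504 0.062 ]
spoon [0.5478 0.1499] [0.389 0.157]
s 1
grip (7.5, 58.7)
held (7.0, 58.8)
F [ 1.4 -0.4 -0.8] (7.1, 58.8)
stem at .094 [ 0.7537 -0.5584] lean 79.3 dir -1.68 jars [0.6519 0.0625] [0.6507 0.0625]
jar [0.6513 0.0625] r 0.6293 az -1.407
ODD STEM
51.7333
```

View pics/v4.png

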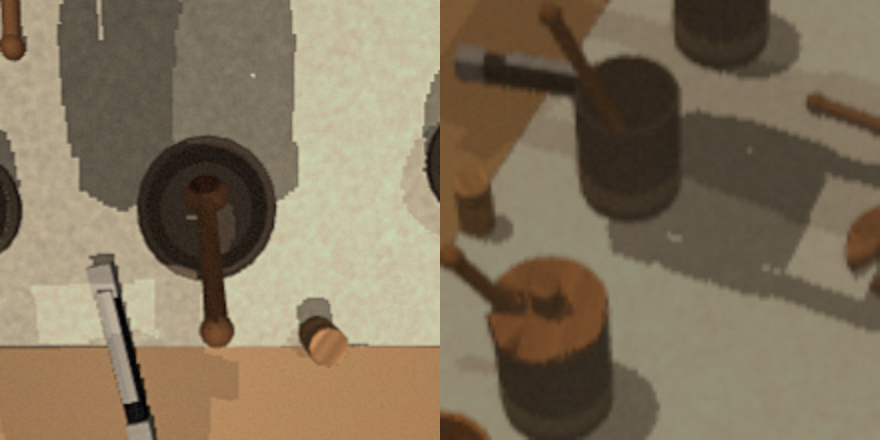

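The spoon stands in jar 1 (ball at (217,330)), but its ball merges with the tan runner in the mask. I'll limit the mask by brightness and distance.

```bash
sed -i 's/(18,255,255)),cv2.MORPH_CLOSE,np.ones((5,5),np.uint8))/(18,255,112)),cv2.MORPH_CLOSE,np.ones((5,5),np.uint8))/; s|^    n,L,st,_=cv2|    m\&=cv2.circle(np.zeros_like(m),tuple(int(v) for v in e),58,255,-1)\n&|' h.py
python3 - <<'E'
from h import *
np.set_printoptions(precision=4,suppress=True)
jar=np.array([.6511,.0624])
N,C=[],[]
for k in("st-1","st1","c1l"):
    s=load(k);e=stempts(s,jar);print(k,e,len(s["pix"]));c,d=ray(s,e);n=np.cross(*d);N.append(n/np.linalg.norm(n));C.append(c)
for a,b in((0,1),(0,2),(1,2)):
    dd=np.cross(N[a],N[b]);dd/=np.linalg.norm(dd);dd*=np.sign(dd[2])
    p=np.linalg.solve([N[a],N[b],[0,0,1.]],[N[a]@C[a],N[b]@C[b],.094]);v=p[:2]-jar
    print(p,np.hypot(*v),np.arctan2(v[1],v[0]),"lean",np.degrees(np.arccos(dd[2])),np.arctan2(dd[1],dd[0]))
print(get_obs()["t"])
E
```

```text
st-1 (array([360.5626, 107.7033]), array([375.3   , 158.7791])) 593
st1 (array([284.0318, 115.2821]), array([276.7169, 167.9607])) 590
c1l (array([322.8286, 109.6193]), array([327.8802, 160.4152])) 563
[0.6746 0.0651 0.094 ] 0.02370704160844054 0.11615097746107446 lean 24.516273502282516 0.0715922254234988
[0.6732 0.0647 0.094 ] 0.02225777948096958 0.10258827349187995 lean 26.774047265952127 0.0960240067377632
[0.6758 0.0649 0.094 ] 0.024868607706680243 0.1022901686981248 lean 22.62107242575311 0.09523848043304665
51.7833
```

Consistent now (azimuth about 0.107). I'll place lid 1, then do jars 2 and 3, stopping if anything looks odd.

```bash
python3 - <<'E'
from h import *
np.set_printoptions(precision=4,suppress=True)
j1=dolid(np.array([.6511,.0624]),[.4706,.049])
j2=None
if j1 is not None:
    print("--- jar 2");j2=dojar([.648,-.0797],[.4905,-.043],[.499,-.1525])
s=view(np.array([.65,-.01]),.27,save="c12");print(get_obs()["t"])
cv2.imwrite("pics/v5.png",cv2.resize(s["im"][:240,120:520],(800,480))[...,::-1])
E
```

```text
stem at .094 [0.6743 0.0652] lean 24.6 dir 0.07 jars [0.6494 0.0635] [0.6504 0.0629]
jar [0.6499 0.0632] r 0.0245 az 0.079
lid [0.4704 0.0494] notch 1.074 r 33.3
s 1
grip (15.8, 58.5)
held (15.0, 58.5)
stop z 0.098 F [-8.4  0.  29.2] (15.7, 61.6)
--- jar 2
jar [ 0.6503 -0.0818]
spoon [ 0.411  -0.0416] [ 0.5701 -0.0444]
s 1
grip (7.1, 58.7)
held (6.8, 58.7)
F [ 0.3 -0.2  0.6] (6.8, 58.7)
stem at .094 [ 0.6728 -0.084 ] lean 23.3 dir -0.12 jars [ 0.6493 -0.0808] [ 0.648  -0.0801]
jar [ 0.6486 -0.0804] r 0.0244 az -0.146
lid [ 0.4992 -0.1526] notch -1.844 r 33.3
s -1
grip (15.5, 58.5)
held (15.6, 58.5)
stop z 0.098 F [-8.4  1.  28.5] (15.7, 61.7)
91.75
```

View pics/v5.png

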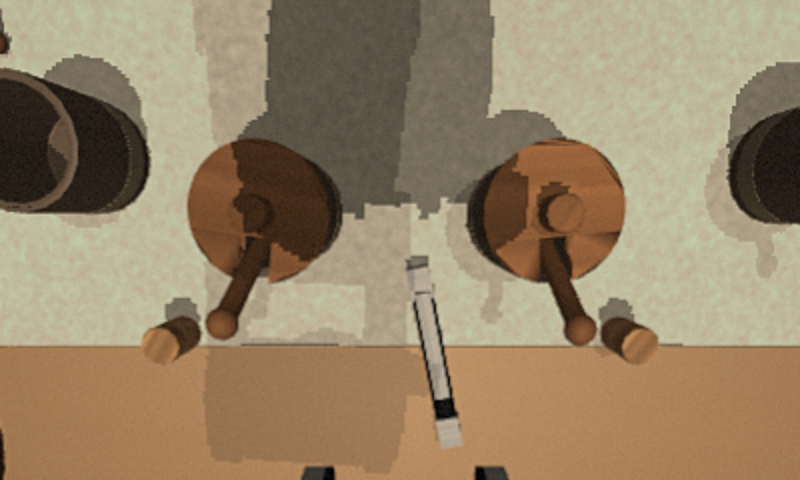

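Jars 1 and 2 are shut, with stems through the notches (lid centres (560,210) and (262,212)). Jar 3 is next, followed by views of all four.

```bash
python3 - <<'E'
from h import *
np.set_printoptions(precision=4,suppress=True)
j=dojar([.6177,-.1992],[.481,-.258],[.4965,-.3595])
a=view(np.array([.615,-.195]),.25,save="f3");b=view(np.array([.622,.226]),.25,save="f0");t=shot("side","s9");print(get_obs()["t"])
cv2.imwrite("pics/v6.png",np.hstack([a["im"][:240,200:440],b["im"][:240,200:440],t["im"][110:350,200:440]])[...,::-1])
E
```

```text
jar [ 0.616  -0.2002]
spoon [ 0.4021 -0.2667] [ 0.5603 -0.2479]
s 1
grip (7.1, 58.7)
held (7.1, 58.7)
F [-0.8  0.7 -0.2] (6.9, 59.0)
stem at .094 [ 0.6403 -0.2064] lean 24.6 dir -0.28 jars [ 0.6169 -0.201 ] [ 0.615  -0.1981]
jar [ 0.616  -0.1996] r 0.0253 az -0.273
lid [ 0.4969 -0.3608] notch 2.981 r 33.3
s 1
grip (15.6, 58.5)
held (15.5, 58.5)
stop z 0.098 F [-7.3  3.3 29.9] (15.8, 61.8)
123.1917
```

View pics/v6.png

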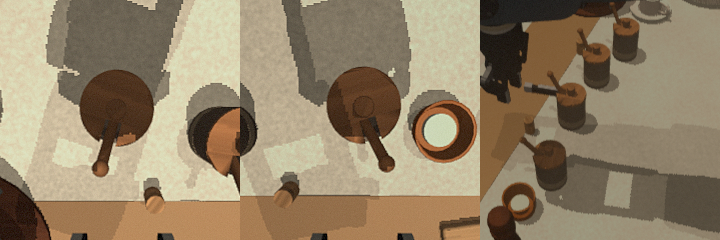

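All four jars are made up. One last check that the lids are flat, with the arm moved away, using an enlarged side view.

```bash
python3 - <<'E'
from h import *
r.move_to([.35,-.1,.35],DOWN);t=shot("side","s10");r.sleep(.3)
P=proj(t,[[x,y,.09] for x,y in((.621,.226),(.650,.063),(.6486,-.0804),(.616,-.1996))]).astype(int)
tiles=[cv2.resize(t["im"][y-32:y+43,x-38:x+37],(390,290)) for x,y in P]
cv2.imwrite("pics/v7.png",np.vstack([np.hstack(tiles[:2]),np.hstack(tiles[2:])])[...,::-1]);print(get_obs()["t"])
E
```

```text
125.3
```

View pics/v7.png

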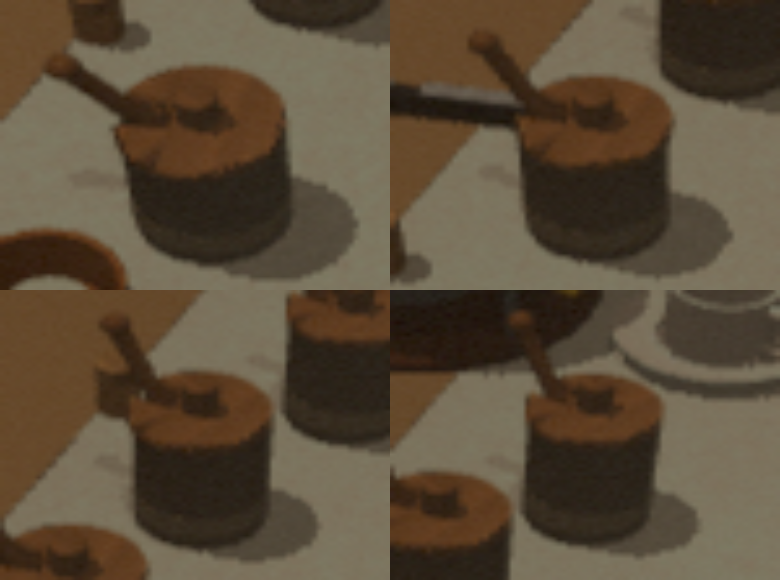

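Jars 1–3 look flat in this view. Jar 0 is less clear: its disc overhangs a little on the left at (118,130). I'll check lid centres in the saved views and touch-probe disc 0 at three points.

```bash
cat >> h.py <<'E'
def probe(jar,az):
    """touch the disc at 3 points with shut fingers; returns heights"""
    Z=[];r.set_gripper(0,30)
    for k in(90,180,270):
        b=az+np.radians(k);p=jar+.027*np.array([np.cos(b),np.sin(b)])
        qs=[quat([s*np.cos(b),s*np.sin(b),0],[0,0,-1]) for s in(1,-1)]
        q=next(q for q in qs if inverse_kinematics([*p,.1],q) is not None)
        r.move_to([*p,.2],q);r.move_linear([*p,.106],vel=.15);f0=get_obs()["contact_force"][2];z=.106
        while z>.0955:
            z-=.001;r.move_linear([*p,z],vel=.04);f=get_obs()["contact_force"][2]-f0
            if f>2.5: break
        Z.append((round(get_obs()["tool_pos"][2],4),round(f,1)));r.move_linear([*p,.2],vel=.3)
    return Z
E
python3 - <<'E'
from h import *
np.set_printoptions(precision=4,suppress=True)
for n,j in(("f0",(.621,.226)),("c12",(.650,.063)),("c12",(.6486,-.0804)),("f3",(.616,-.1996))):
    x=jarfind(load(n),j,.098);print(n,x[1:] if x else None,"ref",j)
print(probe(np.array([.621,.226]),.29),get_obs()["t"])
E
```

```text
f0 (np.float32(37.606194), array([0.6231, 0.2274]), np.float64(34.818517264741736)) ref (0.621, 0.226)
c12 (np.float32(34.856487), array([0.6481, 0.0629]), np.float64(32.79606763017153)) ref (0.65, 0.063)
c12 (np.float32(35.344265), array([ 0.6482, -0.0793]), np.float64(32.79606763017153)) ref (0.6486, -0.0804)
f3 (np.float32(37.658905), array([ 0.6174, -0.1987]), np.float64(34.82439205930737)) ref (0.616, -0.1996)
[(np.float64(0.0981), np.float64(8.3)), (np.float64(0.098), np.float64(10.0)), (np.float64(0.0981), np.float64(8.8))] 140.825
```

Lid 0 touches at 98.0–98.1 mm at all three points, so it is flat and fully down. All lids are within 3 mm of their jar axes. Handing in.

```bash
python3 - <<'E'
from h import *
r.move_to([.35,0,.35],DOWN);r.sleep(.5);print(r.hand_in(),get_obs()["t"])
E
```

```text
the job is handed in; nothing more can be done
the job is handed in; nothing more can be done
```

All four jars on the table now have a spoon and a lid with the stem through its notch, and the job is handed in with no verdict shown; I touch-checked lid 0 as flat and judged lids 1–3 from camera views and matching seating force.

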